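# Pack a clock dial plate flush in its jig and hold it

## Task

The brass clock dial plate in the bench jig stands a few millimetres off the aluminium fence, kept away by the sprung plunger of the dial gauge: take the thick yellow spacer out of its stand and slide it upright, right down to the bed, into the middle of the one slot between the plate and the three blue stops that is wide enough for it. With it press the plate flush against the fence along its whole edge, firmly but with no more than about 25 N, and finish still gripping the spacer and holding the plate pressed there. Do not lift the plate, and leave the thin red spacer and everything else on the bench where it is.

Things in the scene. Friction and masses are not known exactly. Their poses are not given: they have to be found in the camera images.
- spacer_center (a point): centre of the yellow plastic spacer, an upright bar 11 mm thick (its x) by 18 mm wide (its y) by 62 mm tall (its z), 30 g, the same either way round; its foot is 31 mm below this point. It starts standing in a pocket of a wooden stand (50 x 50 mm, 18 mm high; pocket 12 mm deep with 1 mm play each side), so its upper 50 mm are free
- thin_center (a point): centre of the red plastic spacer, 6 x 18 x 62 mm, upright in a like stand; not wanted, leave it in its stand
- jig: fixed dark steel jig with a flat bed, 160 x 150 mm; origin on the bench under the plate's flush position, the bed's top 12 mm above it. Its x points from the stops to the fence. The aluminium fence (two bars with a gap for the plunger) has its face at x = +35 mm, its top 26 mm above the bench; low cheeks on both sides (inner faces at y = +-58 mm, tops 24 mm above the bench). Behind the fence is a dial gauge 38 mm high
- dial_center (a point): centre of the loose brass-coloured plate with a white clock dial, 70 mm (its x) by 110 mm (its y) by 10 mm thick, 0.14 to 0.24 kg, lying on the jig's bed, top 22 mm above the bench, its axes nearly those of the jig; when flush with the fence its x in the jig is 0. At the start it stands 4 to 6 mm short of that and up to 1 degree askew
- stop_short: the shortest of three fixed blue stops, 18 mm long (x, as the jig's) by 26 mm wide (y) by 12 mm high, on the jig's bed; origin on its underside in the middle of its back end, which is at x = -75 mm in the jig, so its face is 18 mm along its x from the origin. It leaves a slot 22 mm wide when the plate is flush (about 16 to 18 mm at the start): the only one the yellow spacer fits. The three stops stand side by side, 26 mm apart, in any order
- stop_mid: like the short stop but 31 mm long: its slot is 9 mm with the plate flush, too narrow
- stop_long: like the short stop but 34 mm long: its slot is 6 mm with the plate flush, too narrow
- gauge (a joint): travel of the sprung plunger in the middle of the fence, m: 0 = out, tip 4 mm proud of the fence; about 0.004 when the plate is flush. Its spring gives 1.5 N at 0, 2.5 N at 0.004; pressing the plate flush from an end stop takes 5 to 8 N (spacer, plate and jig are slick). Keep the push up: eased, the spring pushes the plate off again
- dome: clear dust dome with a green knob on a white dish, 104 mm across, 74 mm high; a bystander, leave it alone; origin under its centre
- loupe: black eye loupe, 38 mm across, 34 mm high; a bystander, leave it alone; origin under its centre
- blower: dark rubber dust blower, 54 mm across, 85 mm high; a bystander, leave it alone; origin under its centre
- driver: screwdriver with a red handle, 120 mm long, lying; a bystander, leave it alone; origin under its centre
- oil: amber glass jar with a black cap, 40 mm across, 55 mm high; a bystander, leave it alone; origin under its centre
- watch: steel watch case with a blue face, 42 mm across, 9 mm high; a bystander, leave it alone; origin under its centre
There are look-alikes about, which are no part of the job. Leave any pink or turquoise look-alike of the jig alone.

How it is judged (in metres and radians):
On the way, in this order (a step that is already met when the one before it is completed fails the run):
1. the yellow spacer is lifted clear of its stand (height (world z) of spacer_center above 0.055 m), for 0.1 s.
2. the spacer stands upright in the wide slot, its foot down at the bed (y of spacer_center in the frame of stop_short between -0.008 and 0.008 m and z of spacer_center in the frame of stop_short below 0.036 m and x of spacer_center in the frame of stop_short between 0.018 and 0.042 m and angle between spacer_center's own z axis and vertical below 0.2 rad), for 0.1 s.
At the end, for the whole second after the job is handed in: spacer upright (0.2 rad) at the shortest stop, within 8 mm of its middle, foot within 5 mm of the bed, gripped and pressing the plate (each over 3 N); plate on the bed, flush (1.5 mm, parallel within 0.012 rad), gauge in over 2.5 mm; all at rest; red spacer within 15 mm of its start (all of step 2 and x of dial_center in the frame of jig above -0.0015 m and angle between the x axis of dial_center and the x axis of jig, either way round below 0.012 rad and z of dial_center in the frame of jig below 0.02 m and value of joint gauge above 0.0025 m and contact force between spacer and dial above 3 N and contact force between the fingers and spacer above 3 N and linear speed of each of dial, spacer below 0.01 m/s and distance of thin_center from where it was at the start of the episode below 0.015 m); the arm keeps its last pose, push and grip.
It fails at once if the plate is pressed with more than 40 N (contact force between spacer and dial above 40 N).
It fails at once if the plate is lifted off the bed (z of dial_center in the frame of jig above 0.027 m).
It fails at once if the red spacer is disturbed (distance of thin_center from where it was at the start of the episode above 0.015 m).
It fails at once if another thing on the bench is disturbed (distance of any of dome, loupe, blower, driver, oil, watch from where it was at the start of the episode above 0.02 m).
It also fails if it takes over 40 s, if anything falls off the work surface, if the arm or the gripper's body presses on something with over 40 N, if the wrist force passes 120 N, or if a joint passes its speed limit or range.

## Robot

A 6-joint arm with a two-finger parallel gripper is mounted at the origin on the work surface. World frame = base frame: x ahead of the robot, y to its left, z up, the work surface at z = 0. Lengths are in mm, angles in rad, forces in N, time in s.
With the tool pointing down it reaches from about 250 to 775 mm from the base axis. Payload 4 kg.
Tool frame: the origin (TCP) lies between the finger pads; the fingertips stand 22 mm ahead of it and the grasp point (between the pads) lies 3 mm ahead of it; z points along the fingers, y is the line along which they close (so a half turn about z gives the same grasp; the last joint's range is limited). The gripper opens to 94 mm and grips with 3 to 60 N. Pads are 16 mm wide; open, the fingers measure 119 mm over their backs; the gripper's body (75 mm by 177 mm) begins 78 mm behind the grasp point.
Start: joints at [1.04, 0.087, 1.371, -0, 1.684, -0.103], TCP at [228.189, 500.448, 227.506] pointing down, gripper open.
Joint ranges: [-3.1, 3.1], [-0.76, 2.03], [0.27, 2.55], [-1.08, 4.22], [0.17, 2.65], [-2.57, 2.57]. Speed limits (rad/s): [2.79, 2.79, 3.14, 3.14, 3.14, 3.14].

## Interface

Orientations are given as a unit quaternion [x, y, z, w].
In Python, from station import r, eyes gives the robot as it stands. The module is installed in compiled form; this text tells all that it offers.
- The arm moves only by the shell command python3 -m jog 'ROWS' [FORCE]. ROWS is JSON, a list that holds one entry, the list of rows, each a list of 5 numbers: the shift along the world's x, y, z each as a share of 8 cm, from -1 to 1, then the turn about the world's z as a share of 2 rad, from -1 to 1, then the opening, from 0 (shut) to 1 (fully open). In form: [[[x, y, z, twist, fingers], ...]]. A call has exactly 8 rows; each row is the pose to reach, as a shift and turn from the pose commanded when the call began; what a row does not reach only later rows make up. A row lasts 1/10 s, in which the tool goes at most 50 mm and 8.59 degrees, less where a joint would pass 70% of its speed; a pose out of reach is approached as far as the arm can. A call with a number of a shift or a turn outside -1 to 1 is refused whole. A call with a gripper value outside its range is refused whole. The fingers move at their own pace and stop on an object; FORCE is the grip in N (left out, the last holds). Time passes only in rows, so rows that repeat a pose let the fingers close, or fill a call up. It gives the time, the measured TCP pose, the force, the opening and the grip force at its end, in the units of the state.
- r.observe(): the state, without advancing time (a new reading comes with each control period).
- eyes.camera(name): name is "side" or "top"; returns the picture (400x640x3 uint8, red, green, blue); there is no depth.
- eyes.camera_params(name): a dict with "intrinsics" (3x3 intrinsics, pixels), "extrinsics" (4x4, takes a point from world to camera coordinates). Camera axes: x right, y down, z forward; pixel columns grow to the right and rows downward; lengths in mm; the calibration is good to about 2 mm. A picture is of the moment at which its call begins. camera_params takes no time and is no camera call.
- r.close_job(): hands the job in; it is judged then, once.
The state is a dict: "time": time; "qpos": joint angles; "joint_velocities": joint speeds; "joint_efforts": joint torques, N m; "tcp_pos": TCP position; "tool_rot": TCP orientation; "wrist_force": force on the tool from outside, world axes, zero at the start; "wrist_torque": the same for the moment, N m; "grip_width": finger opening in mm; "gripper_force": force on a finger pad.
Only numpy, scipy, OpenCV 4.12 (cv2) and the standard library are available. Lean on these libraries where they do the work, as an engineer would, in place of code of your own. Each camera call takes 0.05 s, during which the arm holds its last target. There are 200 camera calls.

## Working session

There is one attempt and no reset: what is moved stays moved. The work goes in short steps, Python scripts to look and compute and a shell command to move; the robot and the scene stay as the last step left them, time stands still between calls to the robot, and variables do not carry over. Pictures are saved under pics/ and viewed, at most 10 in all, crops included, and the job is handed in when it is done.

```bash
mkdir -p pics
cat > h.py <<'E'
import numpy as np, cv2
from station import r, eyes
def P(n):
    p=eyes.camera_params(n); return np.array(p["intrinsics"]),np.array(p["extrinsics"])
def ray(n,uv,z):
    K,T=P(n); R=T[:3,:3]; c=-R.T@T[:3,3]
    d=R.T@np.linalg.inv(K)@np.array([uv[0],uv[1],1.]); return c+d*(z-c[2])/d[2]
def proj(n,p):
    K,T=P(n); q=K@(T[:3,:3]@np.array(p,float)+T[:3,3]); return q[:2]/q[2]
def save(n,f):
    im=eyes.camera(n); cv2.imwrite(f"pics/{f}.png",im[:,:,::-1]); return im
E
python3 - <<'E'
from h import *
for n in("top","side"):
    save(n,n+"1"); K,T=P(n); print(n,K[0,0],-T[:3,:3].T@T[:3,3],T[:3,:3].round(2).tolist())
s=r.observe(); print(s)
E
```

```text
top 446.34008822881896 [ 185.54332125   68.78279226 1348.46400496] [[0.03, -1.0, -0.0], [-0.98, -0.03, -0.21], [0.21, 0.01, -0.98]]
side 368.093891331677 [  69.22792466 -579.03401545  734.13999128] [[0.85, -0.53, -0.0], [-0.35, -0.56, -0.75], [0.4, 0.64, -0.66]]
{'time': 0.1, 'qpos': array([ 1.03992453e+00,  8.78771350e-02,  1.37205133e+00, -1.04579950e-05,
        1.68361638e+00, -1.03113479e-01]), 'joint_velocities': array([-0.00133822, -0.0019814 , -0.00270127, -0.00010535, -0.00055025,
       -0.00042581]), 'joint_efforts': array([ 1.94566128e-03, -3.41252267e+01, -3.03302693e+01,  7.21094222e-02,
        3.03488004e-02, -8.69912219e-05]), 'tcp_pos': array([227.94758342, 500.05562833, 226.44962966]), 'tool_rot': array([ 2.12252729e-01,  9.77214320e-01, -9.29082683e-04, -2.99321507e-04]), 'wrist_force': array([ 0.12667315, -0.89080859, -0.56115292]), 'wrist_torque': array([ 0.03405212, -0.0455628 ,  0.01205656]), 'gripper_force': 0.0, 'grip_width': 93.94971397528762}
```

View pics/top1.png

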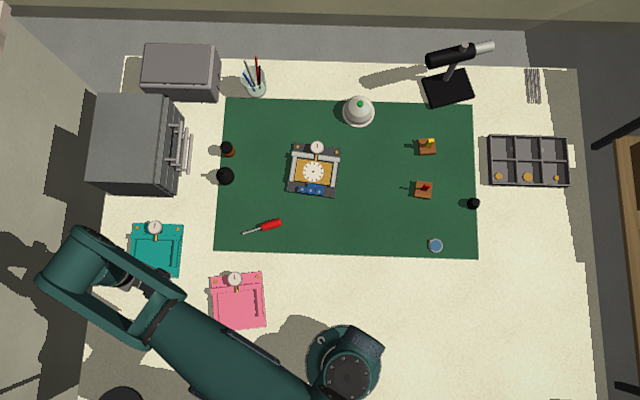

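View pics/side1.png

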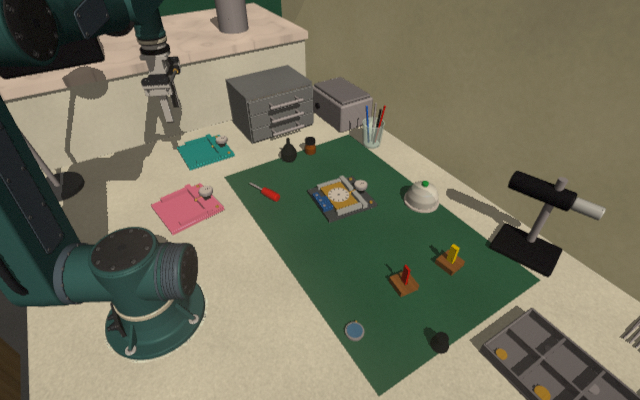

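The top view shows the jig at about (314,170) with the stops at (314,188) and the gauge at (317,147). The yellow spacer is at (427,145) and the red one at (423,188). Next I'll zoom in on these.

Run:
```python
import cv2,numpy as np
t=cv2.imread("pics/top1.png"); s=cv2.imread("pics/side1.png")
z=lambda a,k:cv2.resize(a,None,fx=k,fy=k,interpolation=cv2.INTER_CUBIC)
a=z(t[138:202,280:348],6)  # 384x408
b=z(t[125:205,400:450],5) #400x250
c=z(s[170:222,300:380],5) #260x400
o=np.zeros((590,790,3),np.uint8); o[:384,:408]=a; o[:400,420:670]=b; 
c=z(s[172:220,303:380],4); o[390:582,:308]=c
d=z(s[235:300,385:470],3); o[395:590,420:675]=d
cv2.imwrite("pics/crop1.png",o)
```

```text
(no output)
```

View pics/crop1.png

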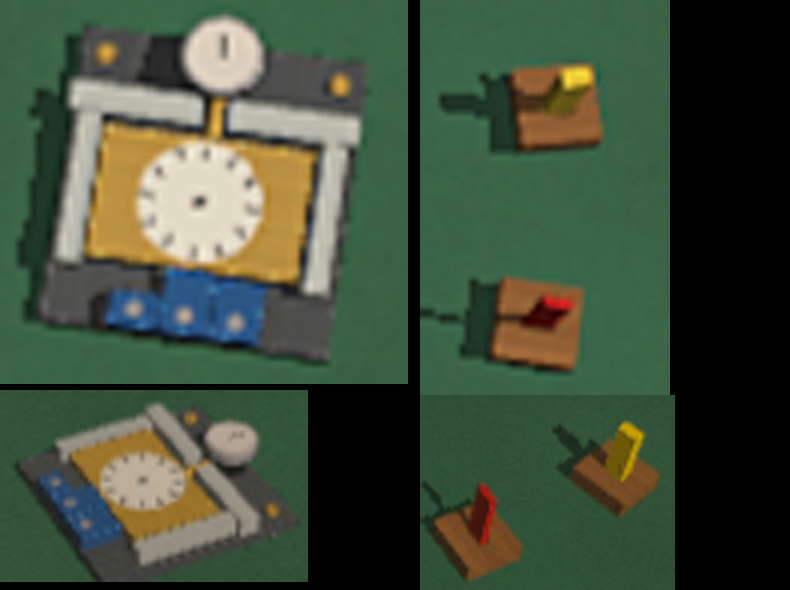

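The crop settles the layout. The short stop is the left one, on the jig's +y side (crop (133,308), top picture about (302,189)). The fence slopes by about -8° and both stands are slightly turned. I'll measure them now.

```bash
cat > m.py <<'E'
from h import *
def mask(im,roi,f):
    x0,y0,x1,y1=roi; h=cv2.cvtColor(im,cv2.COLOR_RGB2HSV).astype(int)
    m=np.zeros(im.shape[:2],np.uint8); m[y0:y1,x0:x1]=f(h[...,0],h[...,1],h[...,2])[y0:y1,x0:x1]
    n,l,s,c=cv2.connectedComponentsWithStats(m)
    return (l==1+np.argmax(s[1:,4])).astype(np.uint8)
blue=lambda h,s,v:(h>100)&(h<125)&(s>120)&(v>60)
brown=lambda h,s,v:(((h<20)|(h>172)))&(s>90)&(v>40)
yel=lambda h,s,v:(h>22)&(h<34)&(s>140)&(v>70)
red=lambda h,s,v:((h<4)|(h>174))&(s>190)
brass=lambda h,s,v:(h>12)&(h<28)&(s>100)&(v>100)
white=lambda h,s,v:(s<60)&(v>170)
def rect(n,m,z):
    c=max(cv2.findContours(m,cv2.RETR_EXTERNAL,cv2.CHAIN_APPROX_NONE)[0],key=len)[:,0,:]
    w=np.array([ray(n,p,z)[:2] for p in c],np.float32); return cv2.minAreaRect(w)
def cen(m):
    v,u=np.nonzero(m); return np.array([u.mean(),v.mean()])
E
python3 - <<'E'
from m import *
g=lambda n:cv2.imread(f"pics/{n}1.png")[:,:,::-1].copy()
R={'top':dict(j=(280,138,348,202),y=(410,130,445,160),r=(405,172,440,205)),
   'side':dict(j=(300,170,382,222),y=(430,235,470,278),r=(385,258,422,300))}
for n in('top','side'):
    im=g(n);q=R[n]
    for nm,f,z,k in(('blue',blue,24,'j'),('brassplate',brass,22,'j'),('standY',lambda h,s,v:brown(h,s,v)|yel(h,s,v),18,'y'),('standR',brown,18,'r')):
        m=mask(im,q[k],f); print(n,nm,m.sum(),np.round(cen(m),1),rect(n,m,z))
    m=mask(im,q['y'],yel); v,u=np.nonzero(m); print(n,'yellow',m.sum(),cen(m),u.min(),u.max(),v.min(),v.max())
    print(n,'bar mid ray z=43',ray(n,cen(m),43)[:2])
E
```

```text
top blue 200 [312.1 188.7] ((509.3739013671875, 109.9319076538086), (76.95652770996094, 33.74365234375), 83.54916381835938)
top brassplate 252 [324.3 172. ] ((570.8490600585938, 77.17133331298828), (57.02162170410156, 92.22959899902344), 83.77277374267578)
top standY 241 [426.4 146.3] ((658.4503173828125, -247.70457458496094), (51.85070037841797, 52.64551544189453), 6.037395000457764)
top standR 276 [422.7 189.4] ((518.2337036132812, -233.53016662597656), (51.91896057128906, 51.133914947509766), 82.7697525024414)
top yellow 46 [429.63043478 142.15217391] 425 434 138 146
top bar mid ray z=43 [ 662.10338237 -251.42795966]
side blue 159 [323.5 202.1] ((505.8481750488281, 102.14047241210938), (84.18753814697266, 33.59819793701172), 82.68636322021484)
side brassplate 341 [338.9 195.5] ((564.2825317382812, 102.04070281982422), (110.47579956054688, 77.60533142089844), 84.03870391845703)
side standY 485 [450.2 260. ] ((665.15966796875, -249.79904174804688), (91.49579620361328, 55.86573791503906), 9.408639907836914)
side standR 527 [403.7 281.8] ((518.0794067382812, -232.597900390625), (73.7186508178711, 65.7493896484375), 82.59793853759766)
side yellow 152 [452.56578947 252.96052632] 447 459 244 263
side bar mid ray z=43 [ 657.90496016 -249.50846489]
```

```bash
python3 -m jog '[[[0.07,-0.12,0,-0.07,1],[0.14,-0.25,0,-0.13,1],[0.21,-0.37,0,-0.2,1],[0.28,-0.5,0,-0.26,1],[0.36,-0.62,0,-0.33,1],[0.43,-0.75,0,-0.4,1],[0.5,-0.87,0,-0.46,1],[0.57,-1,0,-0.52,1]]]'
python3 -m jog '[[[0.07,-0.12,0,0,1],[0.14,-0.25,0,0,1],[0.21,-0.37,0,0,1],[0.28,-0.5,0,0,1],[0.36,-0.62,0,0,1],[0.43,-0.75,0,0,1],[0.5,-0.87,0,0,1],[0.57,-1,0,0,1]]]'
python3 -m jog '[[[0.07,-0.12,0,0,1],[0.14,-0.25,0,0,1],[0.21,-0.37,0,0,1],[0.28,-0.5,0,0,1],[0.36,-0.62,0,0,1],[0.43,-0.75,0,0,1],[0.5,-0.87,0,0,1],[0.57,-1,0,0,1]]]'
python3 -m jog '[[[0.07,-0.12,0,0,1],[0.14,-0.25,0,0,1],[0.21,-0.37,0,0,1],[0.28,-0.5,0,0,1],[0.36,-0.62,0,0,1],[0.43,-0.75,0,0,1],[0.5,-0.87,0,0,1],[0.57,-1,0,0,1]]]'
```

```text
time: 0.9
tcp_pos: [273.8, 419.8, 226.8]
tool_rot: [0.672, 0.741, -0.001, 0.0]
wrist_force: [-0.3, -0.8, -0.7]
grip_width: 93.8
gripper_force: 0.0
time: 1.7
tcp_pos: [319.9, 339.6, 227.5]
tool_rot: [0.67, 0.743, 0.0, 0.0]
wrist_force: [-0.0, 0.2, 0.4]
grip_width: 94.4
gripper_force: 0.0
time: 2.5
tcp_pos: [365.4, 259.6, 227.5]
tool_rot: [0.67, 0.743, 0.0, 0.0]
wrist_force: [-0.3, -1.2, -0.3]
grip_width: 94.0
gripper_force: 0.0
time: 3.3
tcp_pos: [411.0, 179.6, 227.5]
tool_rot: [0.67, 0.743, 0.0, 0.0]
wrist_force: [0.1, -0.0, 0.4]
grip_width: 94.4
gripper_force: 0.0
```

```bash
python3 -m jog '[[[0.07,-0.12,0,0,1],[0.14,-0.25,0,0,1],[0.21,-0.37,0,0,1],[0.28,-0.5,0,0,1],[0.36,-0.62,0,0,1],[0.43,-0.75,0,0,1],[0.5,-0.87,0,0,1],[0.57,-1,0,0,1]]]' | grep tcp
python3 -m jog '[[[0.07,-0.12,0,0,1],[0.14,-0.25,0,0,1],[0.21,-0.37,0,0,1],[0.28,-0.5,0,0,1],[0.36,-0.62,0,0,1],[0.43,-0.75,0,0,1],[0.5,-0.87,0,0,1],[0.57,-1,0,0,1]]]' | grep tcp
python3 -m jog '[[[0.07,-0.12,0,0,1],[0.14,-0.25,0,0,1],[0.21,-0.37,0,0,1],[0.28,-0.5,0,0,1],[0.36,-0.62,0,0,1],[0.43,-0.75,0,0,1],[0.5,-0.87,0,0,1],[0.57,-1,0,0,1]]]' | grep tcp
python3 -m jog '[[[0.07,-0.12,0,0,1],[0.14,-0.25,0,0,1],[0.21,-0.37,0,0,1],[0.28,-0.5,0,0,1],[0.36,-0.62,0,0,1],[0.43,-0.75,0,0,1],[0.5,-0.87,0,0,1],[0.57,-1,0,0,1]]]' | grep tcp
python3 -m jog '[[[0.07,-0.12,0,0,1],[0.14,-0.25,0,0,1],[0.21,-0.37,0,0,1],[0.28,-0.5,0,0,1],[0.36,-0.62,0,0,1],[0.43,-0.75,0,0,1],[0.5,-0.87,0,0,1],[0.57,-1,0,0,1]]]'
python3 -m jog '[[[0.07,-0.1,-0.05,0,1],[0.14,-0.2,-0.15,0,1],[0.21,-0.3,-0.3,0,0.9],[0.26,-0.38,-0.45,0,0.8],[0.26,-0.38,-0.6,0,0.6],[0.26,-0.38,-0.75,0,0.6],[0.26,-0.38,-0.9,0,0.6],[0.26,-0.38,-1,0,0.6]]]'
```

```text
tcp_pos: [456.7, 99.6, 227.5]
tcp_pos: [502.2, 19.7, 227.5]
tcp_pos: [547.8, -60.3, 227.5]
tcp_pos: [593.4, -140.3, 227.5]
time: 7.3
tcp_pos: [639.1, -220.3, 227.5]
tool_rot: [0.67, 0.743, 0.0, -0.0]
wrist_force: [-0.4, 0.3, 0.9]
grip_width: 94.0
gripper_force: 0.0
time: 8.1
tcp_pos: [658.8, -249.3, 145.8]
tool_rot: [0.67, 0.743, -0.0, -0.001]
wrist_force: [0.4, -0.1, -0.0]
grip_width: 56.7
gripper_force: 0.0
```

```bash
python3 -m jog '[[[0,-0.01,-0.12,0,0.6],[0,-0.01,-0.25,0,0.6],[0,-0.01,-0.37,0,0.6],[0,-0.01,-0.5,0,0.6],[0,-0.01,-0.62,0,0.6],[0,-0.01,-0.75,0,0.6],[0,-0.01,-0.87,0,0.6],[0,-0.01,-1,0,0.6]]]'
python3 -m jog '[[[0,0,-0.1,0,0.6],[0,0,-0.21,0,0.6],[0,0,-0.21,0,0],[0,0,-0.21,0,0],[0,0,-0.21,0,0],[0,0,-0.21,0,0],[0,0,-0.21,0,0],[0,0,-0.21,0,0]]]' 30
python3 - <<'E'
from h import *
save('side','grip')
s=cv2.imread('pics/grip.png')[190:310,360:520]; cv2.imwrite('pics/gripc.png',cv2.resize(s,None,fx=4,fy=4))
E
```

```text
time: 8.9
tcp_pos: [659.4, -250.8, 66.8]
tool_rot: [0.67, 0.743, 0.0, 0.0]
wrist_force: [-0.2, 0.1, 0.2]
grip_width: 56.2
gripper_force: 0.0
time: 9.7
tcp_pos: [659.5, -250.8, 51.1]
tool_rot: [0.67, 0.743, 0.0, 0.0]
wrist_force: [-0.2, -0.7, 0.4]
grip_width: 12.0
gripper_force: 0.0
```

View pics/gripc.png

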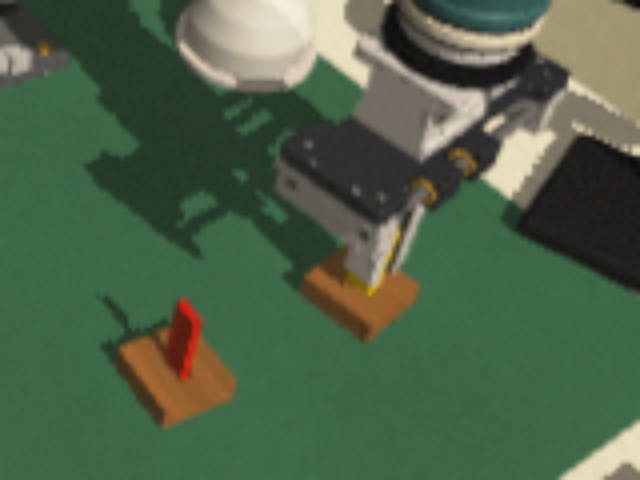

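The yellow spacer sits between the pads and the red one is untouched. I'll let the grip settle, then lift.

```bash
python3 -m jog '[[[0,0,0,0,0],[0,0,0,0,0],[0,0,0,0,0],[0,0,0.1,0,0],[0,0,0.2,0,0],[0,0,0.3,0,0],[0,0,0.4,0,0],[0,0,0.5,0,0]]]' 35
python3 -m jog '[[[0,0,0.12,0,0],[0,0,0.25,0,0],[0,0,0.37,0,0],[0,0,0.5,0,0],[0,0,0.62,0,0],[0,0,0.75,0,0],[-0.05,0.1,0.8,0,0],[-0.1,0.2,0.8,0,0]]]'
python3 - <<'E'
from h import *
save('side','lift')
s=cv2.imread('pics/lift.png')[150:300,300:500]; cv2.imwrite('pics/liftc.png',cv2.resize(s,None,fx=4,fy=4))
save('top','topclear')
from m import *
m=mask(cv2.imread('pics/lift.png')[:,:,::-1].copy(),(300,150,500,300),yel);print(m.sum(),cen(m))
p=r.observe()['tcp_pos'];print(p,proj('side',[p[0],p[1],p[2]-45]))
E
```

```text
time: 10.55
tcp_pos: [659.6, -250.8, 91.8]
tool_rot: [0.67, 0.743, 0.0, 0.0]
wrist_force: [-0.2, 0.6, -0.3]
grip_width: 10.9
gripper_force: 35.0
time: 11.35
tcp_pos: [651.5, -234.4, 155.8]
tool_rot: [0.67, 0.742, 0.0, 0.001]
wrist_force: [-0.5, -0.4, 0.1]
grip_width: 10.6
gripper_force: 35.0
60 [452.68333333 229.13333333]
[ 650.83210116 -233.12452693  154.66371009] [451.78510468 230.9727884 ]
```

View pics/liftc.png

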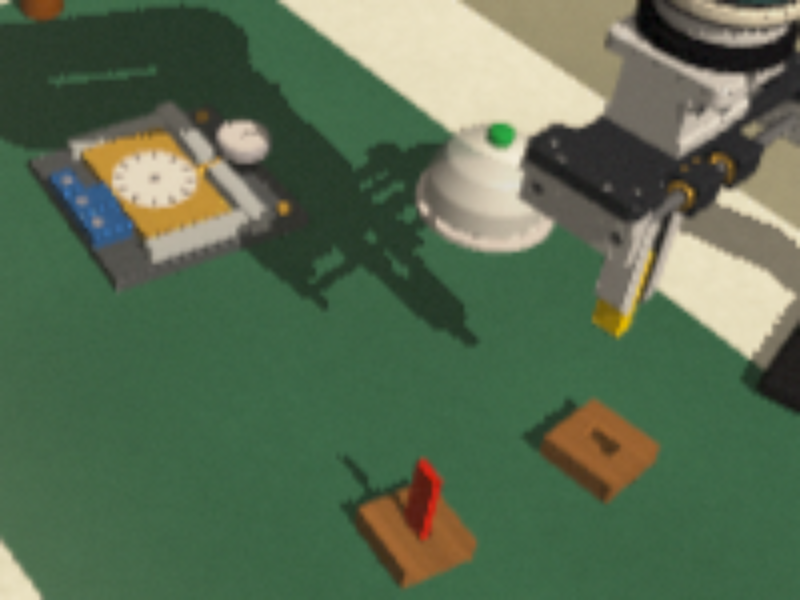

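Run:
```python
import cv2
s=cv2.imread('pics/topclear.png')[130:210,270:360]; cv2.imwrite('pics/topj.png',cv2.resize(s,None,fx=7,fy=7,interpolation=cv2.INTER_CUBIC))
```

```text
(no output)
```

View pics/topj.png

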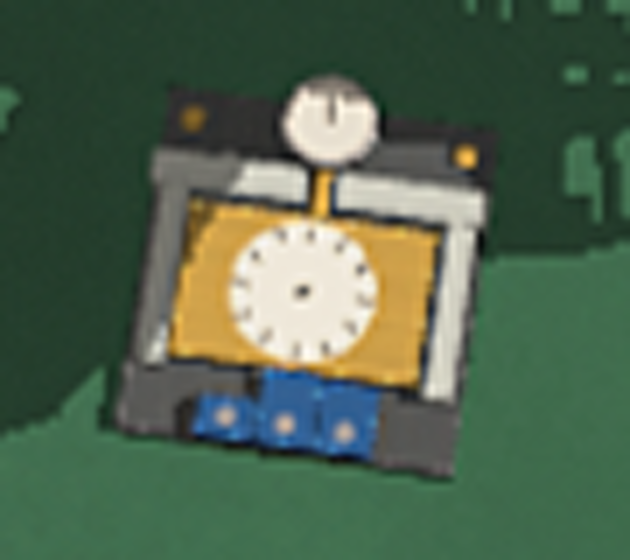

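The spacer is held upright, its stand is empty, and the red spacer and dome are in place. The top view shows the slot ahead of the left (short) stop, at crop (230,380), about pixel (302,184). I'll refine it with the plate outline in both views.

Run:
```python
from m import *
pl=lambda h,s,v:brass(h,s,v)|(white(h,s,v))
for n,f,roi in(('top','topclear',(280,150,345,200)),('side','lift',(300,172,382,222)),('side','side1',(300,172,382,222))):
    im=cv2.imread(f'pics/{f}.png')[:,:,::-1].copy()
    m=mask(im,roi,lambda h,s,v:(h>12)&(h<28)&(s>100)&(v>70))
    m=cv2.morphologyEx(m,cv2.MORPH_OPEN,np.ones((3,3),np.uint8))
    c=np.vstack(cv2.findContours(m,cv2.RETR_EXTERNAL,cv2.CHAIN_APPROX_NONE)[0])
    h=np.zeros_like(m);cv2.drawContours(h,[cv2.convexHull(c)],-1,1,-1)
    print(f,'plate',rect(n,h,22),'centroid',ray(n,cen(h),22)[:2])
    b=mask(im,roi,blue);print('blue',b.sum(),rect(n,b,24))
# candidate points from top crop
def w(u,v,z): return ray('top',((u+.5)/7-.5+270,(v+.5)/7-.5+130),z)[:2].round(1)
for nm,u,v,z in(('plate BL',172,357,22),('plate BR',417,388,22),('plate TL',193,196,22),('plate TR',440,232,22),('shortface L',200,394,24),('shortface R',256,400,24),('stops right end mid',378,420,24),('fence face R end',485,222,26),('fenceface mid L',335,208,26),('cheekL in bot',170,355,24),('cheekR in bot',425,395,24)): print(nm,w(u,v,z))
for q in((521.4,133.2,24),): print(proj('top',q),proj('side',q))
```

```text
topclear plate ((566.6785888671875, 104.92293548583984), (113.86502838134766, 81.61872863769531), 84.05340576171875) centroid [564.43895385 104.82187777]
blue 201 ((509.3739013671875, 109.93189239501953), (76.9565200805664, 33.743656158447266), 83.54915618896484)
lift plate ((562.2547607421875, 103.15513610839844), (114.56047821044922, 82.77845764160156), 83.36656951904297) centroid [559.65386037 100.02752624]
blue 161 ((505.7676086425781, 101.51264953613281), (82.9216079711914, 33.59819793701172), 82.68636322021484)
side1 plate ((563.4952392578125, 102.39202880859375), (113.13874816894531, 80.09139251708984), 83.53287506103516) centroid [561.35041324 100.29276339]
blue 159 ((505.8481750488281, 102.14047241210938), (84.18753814697266, 33.59819793701172), 82.68636322021484)
plate BL [531.9 161.3]
plate BR [521.4  53.5]
plate TL [605.9 155.3]
plate TR [592.8  45.3]
shortface L [515.1 148.1]
shortface R [513.2 123.6]
stops right end mid [506.   70.1]
fence face R end [596.9  25.7]
fenceface mid L [601.2  92.1]
cheekL in bot [532.2 162. ]
cheekR in bot [517.9  49.9]
[303.10886078 184.00812961] [321.59368253 192.92751337]
```

```bash
python3 -m jog '[[[-0.04,0.11,0,-0.02,0],[-0.08,0.23,0,-0.04,0],[-0.12,0.34,0,-0.06,0],[-0.16,0.46,0,-0.08,0],[-0.2,0.58,0,-0.1,0],[-0.24,0.69,0,-0.106,0],[-0.28,0.8,0,-0.106,0],[-0.33,0.92,0,-0.106,0]]]' | grep tcp
python3 -m jog '[[[-0.04,0.11,0,0,0],[-0.08,0.23,0,0,0],[-0.12,0.34,0,0,0],[-0.16,0.46,0,0,0],[-0.2,0.58,0,0,0],[-0.24,0.69,0,0,0],[-0.28,0.8,0,0,0],[-0.33,0.92,0,0,0]]]' | grep tcp
python3 -m jog '[[[-0.04,0.11,0,0,0],[-0.08,0.23,0,0,0],[-0.12,0.34,0,0,0],[-0.16,0.46,0,0,0],[-0.2,0.58,0,0,0],[-0.24,0.69,0,0,0],[-0.28,0.8,0,0,0],[-0.33,0.92,0,0,0]]]' | grep tcp
python3 -m jog '[[[-0.04,0.11,0,0,0],[-0.08,0.23,0,0,0],[-0.12,0.34,0,0,0],[-0.16,0.46,0,0,0],[-0.2,0.58,0,0,0],[-0.24,0.69,0,0,0],[-0.28,0.8,0,0,0],[-0.33,0.92,0,0,0]]]' | grep tcp
python3 -m jog '[[[-0.04,0.11,0,0,0],[-0.08,0.23,0,0,0],[-0.12,0.34,0,0,0],[-0.16,0.46,0,0,0],[-0.2,0.58,0,0,0],[-0.24,0.69,0,0,0],[-0.28,0.8,0,0,0],[-0.32,0.92,-0.1,0,0]]]'
```

```text
tcp_pos: [624.6, -160.5, 154.4]
tcp_pos: [598.3, -86.9, 154.7]
tcp_pos: [572.0, -13.3, 154.7]
tcp_pos: [545.6, 60.3, 154.7]
time: 15.45
tcp_pos: [520.8, 134.0, 147.8]
tool_rot: [0.745, 0.667, 0.001, 0.001]
wrist_force: [-0.2, 0.3, -0.3]
grip_width: 11.0
gripper_force: 35.0
```

```bash
python3 -m jog '[[[0,0,-0.12,0,0],[0,0,-0.25,0,0],[0,0,-0.37,0,0],[0,0,-0.5,0,0],[0,0,-0.62,0,0],[0,0,-0.75,0,0],[0,0,-0.87,0,0],[0,0,-0.87,0,0]]]'
python3 - <<'E'
from h import *
s=save('side','above'); t=save('top','abovet')
a=cv2.resize(s[165:225,295:385,::-1],None,fx=8,fy=8,interpolation=cv2.INTER_CUBIC); cv2.imwrite('pics/abovec.png',a)
p=r.observe()['tcp_pos'];print(p)
for dz in(-45,): print(proj('side',[p[0],p[1],p[2]+dz]), proj('side',[p[0],p[1],12]))
E
```

```text
time: 16.25
tcp_pos: [519.0, 133.0, 75.1]
tool_rot: [0.745, 0.667, -0.001, -0.001]
wrist_force: [-0.8, 0.5, -0.3]
grip_width: 10.9
gripper_force: 35.0
[520.1651911  133.20593265  76.89930969]
[321.24491457 191.04081107] [321.24330762 196.1123926 ]
```

View pics/abovec.png

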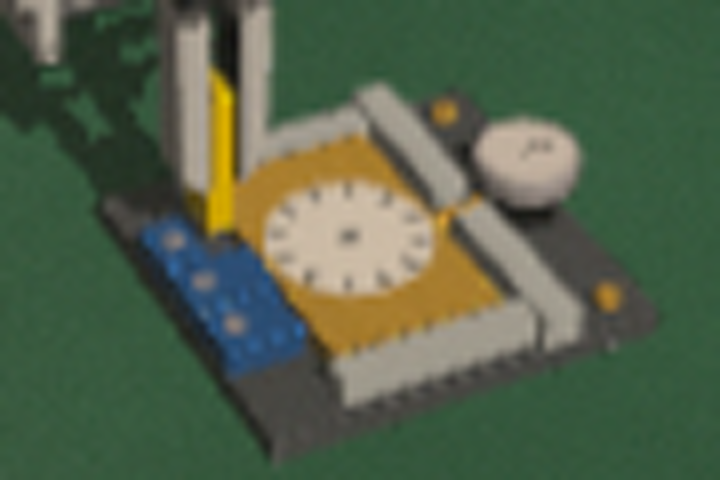

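The foot's near face shows at crop (218,234), image (322.2,194.2), just over the slot between the short stop's face and the plate edge. I'll compare it with the slot edges along the same line in the unobstructed images.

Run:
```python
from m import *
p=r.observe()['tcp_pos']; a=np.radians(-6.3); X=np.array([np.cos(a),np.sin(a)]);Y=np.array([-X[1],X[0]])
for sx in(-5.5,5.5):
    q=p[:2]+sx*X-9*Y; print('foot -y corner px pred',proj('side',[*q,p[2]-45.1]))
im=cv2.imread('pics/above.png')[:,:,::-1].copy()
m=mask(im,(310,170,335,200),yel); v,u=np.nonzero(m); 
for row in range(188,197): print(row,u[v==row].min() if (v==row).any() else None,u[v==row].max() if (v==row).any() else None)
# profiles
for n,f in(('side','lift'),('top','topclear')):
    im=cv2.imread(f'pics/{f}.png').astype(np.float32)
    for z in(24,22):
        acc=[]
        for oy in(-6,-3,0,3,6):
            P_=np.array([proj(n,[*(p[:2]+s*X+oy*Y),z]) for s in range(-22,23,2)],np.float32)
            acc.append(cv2.remap(im,P_[:,0][None],P_[:,1][None],cv2.INTER_LINEAR)[0])
        acc=np.mean(acc,0); print(n,z,[(s,int(c[0]),int(c[2])) for s,c in zip(range(-22,23,2),acc)])
    # along y across the short stop at s=-16 (on stop)
    z=24;P_=np.array([proj(n,[*(p[:2]-14*X+s*Y),z]) for s in range(-24,25,2)],np.float32)
    c=cv2.remap(im,P_[:,0][None],P_[:,1][None],cv2.INTER_LINEAR)[0]; print('y',[(s,int(q[0]),int(q[2])) for s,q in zip(range(-24,25,2),c)])
```

```text
foot -y corner px pred [320.90926469 193.33896757]
foot -y corner px pred [324.24031523 192.29068526]
188 321 323
189 318 323
190 319 323
191 319 323
192 320 323
193 321 323
194 None None
195 None None
196 None None
side 24 [(-22, 131, 63), (-20, 131, 84), (-18, 134, 98), (-16, 139, 109), (-14, 139, 102), (-12, 136, 79), (-10, 123, 66), (-8, 102, 71), (-6, 86, 81), (-4, 80, 85), (-2, 80, 87), (0, 77, 87), (2, 66, 86), (4, 50, 86), (6, 42, 105), (8, 46, 147), (10, 52, 181), (12, 54, 193), (14, 55, 196), (16, 55, 196), (18, 65, 198), (20, 82, 203), (22, 99, 206)]
side 22 [(-22, 130, 57), (-20, 133, 74), (-18, 134, 91), (-16, 137, 103), (-14, 139, 104), (-12, 139, 88), (-10, 131, 70), (-8, 113, 67), (-6, 94, 76), (-4, 82, 84), (-2, 80, 86), (0, 80, 87), (2, 74, 86), (4, 60, 84), (6, 45, 89), (8, 43, 124), (10, 49, 167), (12, 53, 189), (14, 55, 195), (16, 55, 196), (18, 65, 198), (20, 86, 202), (22, 105, 206)]
y [(-24, 138, 114), (-22, 137, 102), (-20, 135, 82), (-18, 134, 60), (-16, 138, 57), (-14, 144, 56), (-12, 142, 55), (-10, 138, 54), (-8, 136, 55), (-6, 136, 66), (-4, 140, 93), (-
[... 589 characters left out ...]
8), (-18, 152, 89), (-16, 151, 108), (-14, 152, 117), (-12, 151, 100), (-10, 153, 78), (-8, 149, 57), (-6, 123, 63), (-4, 96, 72), (-2, 76, 79), (0, 71, 79), (2, 74, 77), (4, 77, 77), (6, 69, 68), (8, 51, 58), (10, 50, 115), (12, 58, 178), (14, 69, 205), (16, 74, 213), (18, 81, 211), (20, 101, 213), (22, 128, 217)]
y [(-24, 160, 193), (-22, 156, 160), (-20, 150, 110), (-18, 146, 67), (-16, 150, 53), (-14, 158, 54), (-12, 142, 49), (-10, 138, 47), (-8, 139, 47), (-6, 143, 43), (-4, 148, 68), (-2, 153, 121), (0, 157, 158), (2, 159, 173), (4, 156, 153), (6, 152, 110), (8, 150, 70), (10, 154, 51), (12, 135, 44), (14, 102, 41), (16, 63, 43), (18, 45, 44), (20, 39, 44), (22, 42, 45), (24, 58, 61)]
```

Both views put the slot centre within about 1 mm of the spacer, so I'll shift +1 mm in x and descend while watching the force.

```bash
python3 -m jog '[[[0.012,0,0,0,0],[0.012,0,-0.03,0,0],[0.012,0,-0.06,0,0],[0.012,0,-0.09,0,0],[0.012,0,-0.12,0,0],[0.012,0,-0.14,0,0],[0.012,0,-0.16,0,0],[0.012,0,-0.16,0,0]]]'
```

```text
time: 17.15
tcp_pos: [520.9, 133.2, 64.0]
tool_rot: [0.745, 0.668, -0.0, -0.0]
wrist_force: [-0.4, 0.3, 0.2]
grip_width: 10.5
gripper_force: 35.0
```

Foot at about z = 19 mm, below the plate top, with no contact force. Continuing down.

```bash
python3 -m jog '[[[0,0,-0.02,0,0],[0,0,-0.04,0,0],[0,0,-0.06,0,0],[0,0,-0.07,0,0],[0,0,-0.07,0,0],[0,0,-0.07,0,0],[0,0,-0.07,0,0],[0,0,-0.07,0,0]]]'
python3 - <<'E'
from h import *
s=save('side','in')
a=cv2.resize(s[165:225,295:385,::-1],None,fx=8,fy=8,interpolation=cv2.INTER_CUBIC); cv2.imwrite('pics/inc.png',a)
print(r.observe()['tcp_pos'],r.observe()['wrist_force'])
E
```

```text
time: 17.95
tcp_pos: [521.2, 133.3, 58.8]
tool_rot: [0.745, 0.668, 0.0, 0.0]
wrist_force: [0.2, 0.6, -0.7]
grip_width: 10.9
gripper_force: 35.0
[521.18703855 133.25264322  58.78139917] [ 0.59450954  0.1750483  -0.02733524]
```

View pics/inc.png

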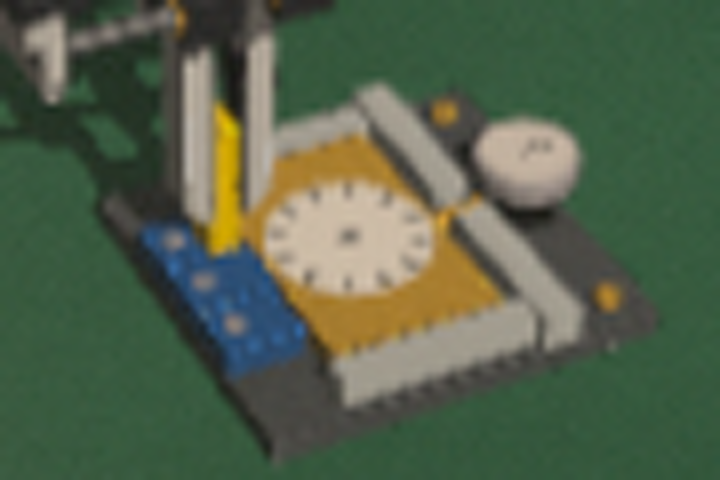

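The spacer is down in the slot at the short stop (crop (225,250)) with the plate still flat. Now I'll push along the jig's +x in small steps.

```bash
python3 -m jog '[[[0.01,-0.001,-0.005,0,0],[0.02,-0.002,-0.01,0,0],[0.03,-0.003,-0.01,0,0],[0.04,-0.004,-0.01,0,0],[0.05,-0.005,-0.01,0,0],[0.062,-0.007,-0.01,0,0],[0.062,-0.007,-0.01,0,0],[0.062,-0.007,-0.01,0,0]]]'
python3 -m jog '[[[0.006,-0.001,0,0,0],[0.012,-0.001,0,0,0],[0.018,-0.002,0,0,0],[0.025,-0.003,0,0,0],[0.025,-0.003,0,0,0],[0.025,-0.003,0,0,0],[0.025,-0.003,0,0,0],[0.025,-0.003,0,0,0]]]'
```

```text
time: 18.8
tcp_pos: [525.6, 132.8, 57.6]
tool_rot: [0.745, 0.668, -0.0, -0.0]
wrist_force: [-1.6, 1.0, -1.3]
grip_width: 10.9
gripper_force: 35.0
time: 19.6
tcp_pos: [527.5, 132.3, 57.6]
tool_rot: [0.745, 0.668, -0.001, -0.0]
wrist_force: [-4.8, -0.6, 1.2]
grip_width: 10.6
gripper_force: 35.0
```

```bash
for i in 1; do python3 -m jog '[[[0.003,0,0,0,0],[0.006,-0.001,0,0,0],[0.01,-0.001,0,0,0],[0.0125,-0.001,0,0,0],[0.0125,-0.001,0,0,0],[0.0125,-0.001,0,0,0],[0.0125,-0.001,0,0,0],[0.0125,-0.001,0,0,0]]]'; done
python3 -m jog '[[[0.003,0,0,0,0],[0.006,-0.001,0,0,0],[0.01,-0.001,0,0,0],[0.0125,-0.001,0,0,0],[0.0125,-0.001,0,0,0],[0.0125,-0.001,0,0,0],[0.0125,-0.001,0,0,0],[0.0125,-0.001,0,0,0]]]'
```

```text
time: 20.4
tcp_pos: [528.4, 132.3, 57.5]
tool_rot: [0.745, 0.668, -0.001, -0.0]
wrist_force: [-5.3, 0.1, -0.3]
grip_width: 11.0
gripper_force: 35.0
time: 21.2
tcp_pos: [528.9, 132.2, 57.3]
tool_rot: [0.745, 0.668, -0.001, -0.001]
wrist_force: [-6.6, -1.0, -0.1]
grip_width: 10.7
gripper_force: 35.0
```

```bash
python3 -m jog '[[[0.003,0,0,0,0],[0.006,-0.001,0,0,0],[0.01,-0.001,0,0,0],[0.0125,-0.001,0,0,0],[0.0125,-0.001,0,0,0],[0.0125,-0.001,0,0,0],[0.0125,-0.001,0,0,0],[0.0125,-0.001,0,0,0]]]'
python3 - <<'E'
from h import *
s=save('side','push')
a=cv2.resize(s[165:225,295:385,::-1],None,fx=8,fy=8,interpolation=cv2.INTER_CUBIC); cv2.imwrite('pics/pushc.png',a)
for i in range(3):
    eyes.camera('top'); o=r.observe(); print(o['tcp_pos'].round(2),o['wrist_force'].round(1),o['wrist_torque'].round(2))
E
```

```text
time: 22.0
tcp_pos: [529.2, 132.2, 57.1]
tool_rot: [0.745, 0.668, -0.002, -0.002]
wrist_force: [-8.0, 0.7, -0.2]
grip_width: 11.0
gripper_force: 35.0
[529.2  132.26  57.13] [-7.7  0.4  0.7] [0.03 1.72 0.01]
[529.16 132.27  57.1 ] [-8.1  0.9 -0.1] [-0.04  1.73 -0.02]
[529.18 132.25  57.13] [-8.3  0.5  0.2] [-0.01  1.69 -0.02]
```

View pics/pushc.png

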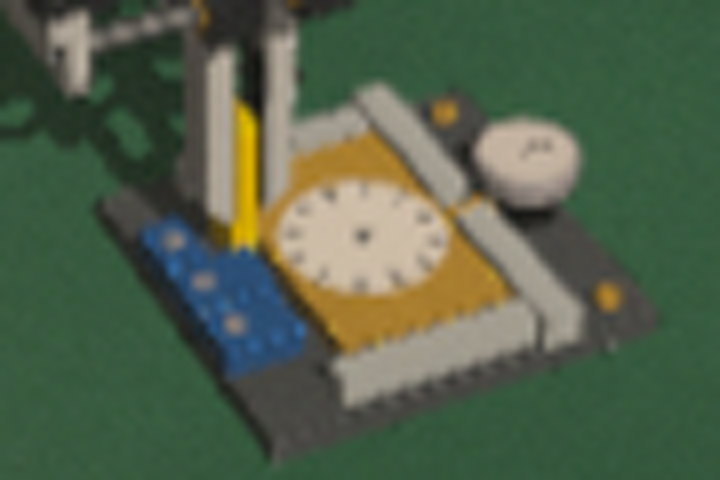

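The plate has moved up to the fence; any gap left at the right end near (490,290) is thin. The response is now stiff, about 1.5 N per mm commanded, so I'll raise the push towards 15 N.

```bash
python3 -m jog '[[[0.003,0,0,0,0],[0.006,-0.001,0,0,0],[0.01,-0.001,0,0,0],[0.015,-0.002,0,0,0],[0.02,-0.002,0,0,0],[0.025,-0.003,0,0,0],[0.025,-0.003,0,0,0],[0.025,-0.003,0,0,0]]]'
python3 -m jog '[[[0.003,0,0,0,0],[0.006,-0.001,0,0,0],[0.01,-0.001,0,0,0],[0.015,-0.002,0,0,0],[0.02,-0.002,0,0,0],[0.025,-0.003,0,0,0],[0.025,-0.003,0,0,0],[0.025,-0.003,0,0,0]]]'
```

```text
time: 23.0
tcp_pos: [529.4, 132.2, 57.0]
tool_rot: [0.744, 0.668, -0.003, -0.003]
wrist_force: [-11.0, 1.0, 3.4]
grip_width: 10.6
gripper_force: 35.0
time: 23.8
tcp_pos: [529.7, 132.2, 57.0]
tool_rot: [0.744, 0.668, -0.005, -0.005]
wrist_force: [-15.6, 1.7, 6.8]
grip_width: 10.7
gripper_force: 35.0
```

```bash
python3 -m jog '[[[0,0,0.003,0,0],[0,0,0.003,0,0],[0,0,0.003,0,0],[0,0,0.003,0,0],[0,0,0.003,0,0],[0,0,0.003,0,0],[0,0,0.003,0,0],[0,0,0.003,0,0]]]'
python3 - <<'E'
from m import *
s=save('side','fin')
for f in('side1','fin'):
    im=cv2.imread(f'pics/{f}.png')[:,:,::-1].copy()
    m=mask(im,(300,172,382,222),lambda h,s,v:(h>12)&(h<28)&(s>100)&(v>70))
    for lo in(0,): 
        c=rect('side',m,22); print(f,c)
a=cv2.resize(s[165:225,295:385,::-1],None,fx=8,fy=8,interpolation=cv2.INTER_CUBIC); cv2.imwrite('pics/finc.png',a)
# brass extent along jig x at several jig y, side view, z=22
A=np.radians(-6.3); X=np.array([np.cos(A),np.sin(A)]);Y=np.array([-X[1],X[0]]); c0=np.array([565,104.])
for f in('lift','fin'):
    im=cv2.imread(f'pics/{f}.png').astype(np.float32)
    for y in(-48,-40,-30,-20,40):
        S=np.arange(-60,61,1.); Q=np.array([proj('side',[*(c0+t*X+y*Y),22]) for t in S],np.float32)
        v=cv2.remap(im,Q[:,0][None],Q[:,1][None],cv2.INTER_LINEAR)[0]; b=(v[:,2]-v[:,0])>55
        k=np.nonzero(b)[0]; print(f,y,S[k[0]],S[k[-1]])
E
```

```text
time: 24.6
tcp_pos: [529.7, 132.2, 57.0]
tool_rot: [0.744, 0.668, -0.005, -0.005]
wrist_force: [-15.1, 0.5, 4.7]
grip_width: 10.8
gripper_force: 35.0
side1 ((563.8424682617188, 102.08393096923828), (110.49504852294922, 78.48662567138672), 84.07018280029297)
fin ((560.9531860351562, 120.43885040283203), (151.06785583496094, 85.19865417480469), 87.7439956665039)
lift -48 -41.0 32.0
lift -40 -39.0 32.0
lift -30 -39.0 32.0
lift -20 -39.0 31.0
lift 40 -40.0 32.0
fin -48 -35.0 36.0
fin -40 -35.0 36.0
fin -30 -35.0 36.0
fin -20 -35.0 35.0
fin 40 -32.0 36.0
```

View pics/finc.png

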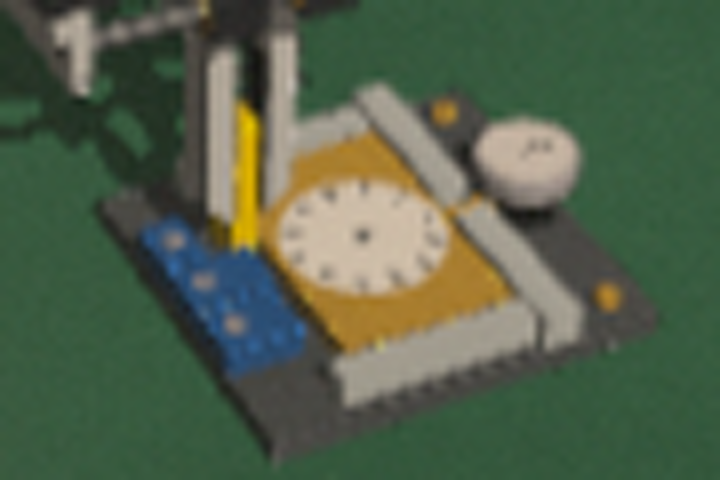

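The plate sits against the fence along its whole edge, having moved 4–5 mm evenly at both ends. The push is a steady 15 N and the spacer is upright at the short stop. Handing in.

```bash
python3 -c "
from h import *
print(r.close_job())"
```

```text
the job is handed in; nothing more can be done
None
```

I handed the job in with the yellow spacer still gripped in the wide slot at the short stop, pressing the plate against the fence at about 15 N; the side view shows it flush and parallel, but the hand-in returned no verdict.

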